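# Free a seized dowel pin from a valve plate

### The arm

A 6-joint arm with a two-finger parallel gripper is mounted at the origin on the work surface. World frame = base frame: x ahead of the robot, y to its left, z up, the work surface at z = 0. Lengths are in mm, angles in rad, forces in N, time in s.
With the tool pointing down it reaches from about 350 to 975 mm from the base axis. Payload 7.1 kg.
Tool frame: the origin (TCP) lies midway between the tips of the shut fingers; the grasp point (between the pads) lies ctrl.grip_point_offset behind it (ctrl.grip_point_offset is the distance from the TCP to the grasp point, in mm); z points along the fingers, y is the line along which they close (so a half turn about z gives the same grasp; the last joint's range is limited). The gripper opens to 88 mm and grips with 3 to 60 N. Pads are 20 mm wide; open, the fingers measure 115 mm over their backs; the gripper's body (75 mm by 178 mm) begins 61 mm behind the grasp point.
Start: joints at [-1.211, 0.423, 1.63, -0, 1.089, -0.019], TCP at [231.145, -580.669, 222.675] pointing down, gripper open.
Joint ranges: [-3, 3], [-0.9, 2.11], [0.09, 2.58], [-1.31, 4.45], [0.11, 2.69], [-2.54, 2.54]. Speed limits (rad/s): [2.39, 2.39, 3.01, 3.14, 3.14, 3.14].

### API

Orientations are given as a rotation vector (axis times angle).
In Python, from workcell import ctrl, get_image, close_job, finder gives the robot as it stands.
- The arm moves only by the tool servo_tool, never from a script. Its argument "deltas" is a list of rows, each a list of 2 entries, a list of its own where there are three numbers: the shift along the tool's x, y, z in mm, then the turn, a rotation vector about the tool's x, y, z in rad. A call has 1 to 5 rows; each row is the pose to reach, as a shift and turn from the pose commanded when the call began, along the tool's axes at that moment; what a row does not reach only later rows make up. A row lasts 1/12 s, in which the tool goes at most 41.7 mm and 7.16 degrees, less where a joint would pass 70% of its speed; a pose out of reach is approached as far as the arm can. A call with a gripper value outside its range is refused whole. "grip" is the closure, from -1 (fully open) to 1 (shut), so that 0 is half open, set as the call begins (left out, the last holds). The fingers move at their own pace and stop on an object; the grip force is fixed at half the most. Time passes only in rows, so rows that repeat a pose let the fingers close. It gives the time, the measured TCP pose, the force, the opening and the grip force at its end, in the units of the state.
- ctrl.get_obs(): the state, without advancing time (a new reading comes with each control period).
- get_image(name): name is "scene" or "top" or "wrist"; returns a dict with "frame" (400x640x3 uint8, blue, green, red), "depth" (400x640 float32, mm along the optical axis (not along the pixel's ray), 0 where there is no reading), "K" (3x3 intrinsics, pixels), "dist" ([k1, k2, p1, p2, k3] as OpenCV has them; the pictures are not rectified), "pose" (4x4, takes a point from camera to world coordinates). Camera axes: x right, y down, z forward; pixel columns grow to the right and rows downward; lengths in mm; the calibration is good to about 2 mm. A picture is of the moment at which its call begins.
- close_job(): hands the job in; it is judged then, once.
Trained networks look in a picture, given as the dict that the camera call returned (one of the last four; its "shot" number tells which), for a name from the list of things; names that differ only in an ending like _2 or _b are one class to them, and where a whole thing is asked for, a point or a joint stands for the part that bears it (a point fixed in the world has none). Each returns a list of dicts, best first, with "score" (0 to 1); they miss things now and then, are a little off and sometimes report something else, mostly with a low value. They report only what shows in the picture. A call takes as long as a camera call. They do not tell look-alikes from the thing itself.
- finder.search_frame(query, picture): "rect" ([centre column, centre row, width, height] as shares, 0 to 1, of the picture: columns of its width, rows of its height, round what is visible of it).
- finder.silhouettes(query, picture): "mask" (400x640 bool, what is visible of it) and "rect" ([centre column, centre row, width, height] as shares, 0 to 1, of the picture: columns of its width, rows of its height, round what is visible of it).
The state is a dict: "t": time; "qpos": joint angles; "qvel": joint speeds; "joint_torque": joint torques, N m; "ee_pos": TCP position; "orientation": TCP orientation; "ft_force": force on the tool from outside, world axes, zero at the start; "moment": the same for the moment, N m; "width": finger opening in mm; "grasp_force": force on a finger pad.
Only numpy, scipy, OpenCV 4.12 (cv2) and the standard library are available. Lean on these libraries where they do the work, as an engineer would, in place of code of your own. Each camera call takes 0.05 s, during which the arm holds its last target. There are 200 camera calls.

### The job

The rusty brown pin is seized in the middle of the black valve plate: take it by its flat tab, twist it about twenty degrees anticlockwise (seen from above) and then about twenty degrees clockwise of where it started, and keep twisting back and forth with a gentle upward pull until it comes free, without letting the plate be dragged more than a centimetre up off its green nest. Leave the pin in the red scrap tray, not the grey one, with the plate back down in its nest, and leave the white ceramic spacer where it is.

Things in the scene. Friction and masses are not known exactly. Their poses are not given: they have to be found in the camera images.
- pin_grip (a point): Centre of the seized rust-brown pin's tab head: 36 mm long (x, points at the brass peg at start), 12 thick (y, grip across it), 26 tall (z up). Shank 16 mm dia x 38 below it; foot 51 mm below this point, 28 mm of it in the plate's bore. 0.15 kg. Straight pull needs 30-40 N, over the plate's weight; while turned (0.3 N m) it slips up easily: 3-4 mm per 40 deg twist. Free once drawn up 18 mm.
- plate_mark (a point): Foot of a brass peg (10 mm dia, 6 tall) on the top of the black valve plate, 45 mm from the bore axis; x points outwards from the bore, z up. Steel plate 120 mm dia, 28 thick, 22 N, top 48 mm above the bench, on a fixed green base 150x150x20. Two guide rods, 3 mm proud of the plate, stop it turning; a hard pull lifts it up them (30 mm at most) and it sinks back by its weight.
- scrap_in (a point): Centre of the inner floor of the red scrap tray, 5 mm above the bench; z up, x and y along its sides. Tray 140 x 140 mm outside, walls 5 mm thick and 35 mm high, fixed to the bench, empty. A grey tray of the same size, holding three bright steel pins, stands on the other side of the nest.
- spacer: White ceramic spacer ring lying flat on the bench beyond the nest, 44 mm outer and 24 mm inner diameter, 16 mm tall; origin at the centre of its underside. A bystander.
Things that resemble listed ones, but are neither listed nor needed, are in the scene too. Leave any blue or pink look-alike of the part that bears plate_mark alone.

How it is judged:
By the outcome, as a careful person would: the job done as asked, in the order asked, and still so for the second after the job is handed in, with the robot touching nothing.
It also fails if it takes over 48 s, if anything falls off the work surface, if the arm or the gripper's body presses on something with over 40 N, if the wrist force passes 120 N, or if a joint passes its speed limit or range.

## Working session

There is one attempt and no reset: what is moved stays moved. The work goes in short steps, Python scripts to look and compute and a tool call to move; the robot and the scene stay as the last step left them, time stands still between calls to the robot, and variables do not carry over. Pictures are saved under pics/ and viewed, at most 10 in all, crops included, and the job is handed in when it is done.

Besides the shell and the picture viewer there is one more tool, called after "Emit:" by a JSON object that holds its "fn" and its "kwargs". servo_tool: Moves the arm, as the interface text tells. Its arguments: {"type":"object","properties":{"deltas":{"type":"array","items":{"type":"array"}},"grip":{"type":"number"}},"required":["deltas"]}

```bash
mkdir -p pics
cat > h.py <<'E'
import numpy as np, cv2
from workcell import ctrl, get_image, close_job, finder
from scipy.spatial.transform import Rotation as R
def world(p,uv,depth=None,z=None):
    uv=np.array(uv,float).reshape(-1,1,2)
    n=cv2.undistortPoints(uv,np.array(p["K"]),np.array(p["dist"])).reshape(-1,2)
    d=np.c_[n,np.ones(len(n))]; T=np.array(p["pose"])
    if z is not None:
        w=d@T[:3,:3].T; s=(z-T[2,3])/w[:,2]; return T[:3,3]+w*s[:,None]
    return (d*np.array(depth).reshape(-1,1))@T[:3,:3].T+T[:3,3]
def maskpts(p,m):
    v,u=np.nonzero(m&(p["depth"]>0)); return world(p,np.c_[u,v],p["depth"][v,u])
E
python3 - <<'E'
from h import *
print(ctrl.get_obs(), ctrl.grip_point_offset)
for n in ["top","scene"]:
    p=get_image(n); cv2.imwrite(f"pics/{n}0.png",p["frame"])
    for q in ["pin_grip","plate_mark","scrap_in","spacer"]:
        for r in finder.silhouettes(q,p)[:5]:
            w=maskpts(p,r["mask"]); c=np.array(r["rect"])*[640,400,640,400]
            print(n,q,round(r["score"],2),c.round(),np.median(w,0).round() if len(w) else None, np.percentile(w,[2,98],axis=0).round().tolist() if len(w) else None)
E
```

```text
{'t': 0.0, 'qpos': array([-1.21102812e+00,  4.23837474e-01,  1.63070050e+00,  1.72621968e-05,
        1.08858394e+00, -1.90278253e-02]), 'qvel': array([ 0.00010683,  0.00015407, -0.0007861 ,  0.00197128,  0.00043021,
        0.00029036]), 'joint_torque': array([ 1.32330510e-04, -5.44628334e+01, -2.73661208e+01,  6.42985781e-02,
        2.27952772e-02, -1.17882505e-04]), 'ee_pos': array([ 230.94107187, -580.16447499,  221.89967106]), 'orientation': array([-3.08393353e+00, -5.91163857e-01,  3.83428118e-04]), 'ft_force': array([-0.25675093,  0.19676384, -1.05889287]), 'moment': array([-0.02240874, -0.03333948,  0.00405277]), 'grasp_force': 0.0, 'width': 87.57276935315338} 18.700000000000003
top plate_mark 0.72 [415. 279.  41.  38.] [ 265. -275.   47.] [[211.0, -329.0, 26.0], [318.0, -220.0, 54.0]]
top plate_mark 0.65 [340. 205.  37.  39.] [486. -33.  48.] [[434.0, -88.0, 40.0], [540.0, 19.0, 54.0]]
top plate_mark 0.56 [218. 295.  39.  44.] [205. 316.  47.] [[150.0, 261.0, 29.0], [257.0, 370.0, 53.0]]
top scrap_in 0.61 [229. 211.  47.  48.] [456. 299.   5.] [[385.0, 225.0, -2.0], [525.0, 366.0, 37.0]]
scene pin_grip 0.7 [302. 200.  13.  19.] [493. -32.  74.] [[475.0, -46.0, 51.0], [506.0, -23.0, 86.0]]
scene plate_mark 0.89 [481. 195.  55.  32.] [226. 321.  49.] [[152.0, 265.0, 24.0], [263.0, 373.0, 52.0]]
scene plate_mark 0.84 [302. 214.  50.  36.] [510. -20.  49.] [[439.0, -87.0, 23.0], [548.0, 24.0, 53.0]]
scene plate_mark 0.61 [276. 154.  46.  23.] [ 285. -264.   49.] [[215.0, -326.0, 23.0], [324.0, -217.0, 52.0]]
scene plate_mark 0.52 [301. 198.  12.  17.] [494. -32.  74.] [[478.0, -46.0, 51.0], [506.0, -24.0, 86.0]]
scene scrap_in 0.8 [441. 256.  80.  65.] [449. 297.   8.] [[384.0, 229.0, 4.0], [530.0, 366.0, 37.0]]
scene spacer 0.9 [271. 301.  21.  22.] [749.  57.  15.] [[728.0, 39.0, 2.0], [766.0, 74.0, 18.0]]
```

Run:
```python
import cv2, numpy as np
a=cv2.imread("pics/scene0.png")[110:340,180:560]
b=cv2.imread("pics/top0.png")[130:340,180:460]
a=cv2.resize(a,None,fx=2.1,fy=2.1,interpolation=3)[:, :800]
cv2.imwrite("pics/s1.png",a); cv2.imwrite("pics/t1.png",cv2.resize(b,None,fx=2.8,fy=2.8,interpolation=3))
```

```text
(no output)
```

View pics/s1.png

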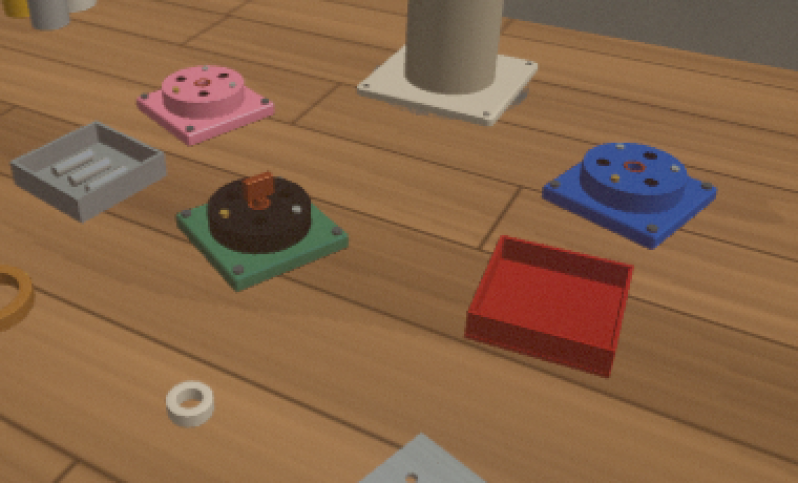

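View pics/t1.png

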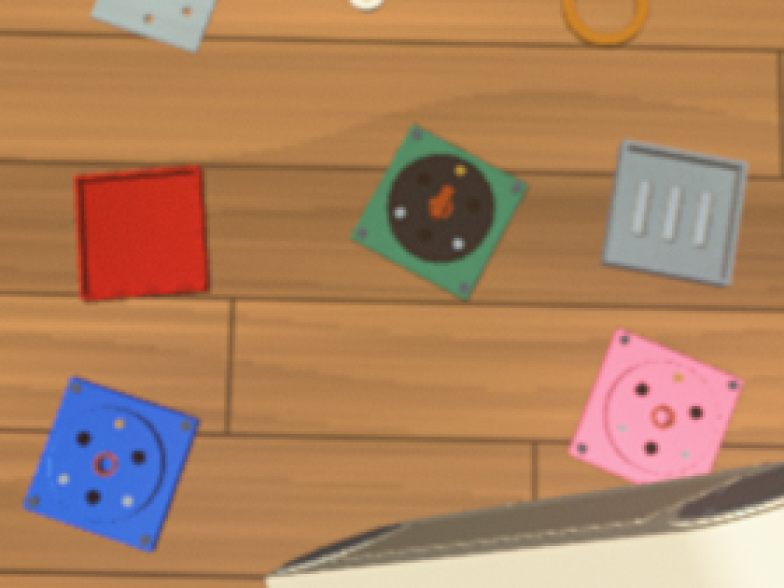

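The candidates are: the black plate with the rust tab on green (scene 302,205), which matches the description; the pink plate (276,154) and the blue one (481,195), which are look-alikes without a tab. The red tray is at scene (441,256), the grey tray with pins is at about (222,190), and the spacer is at (271,301). Next I'll measure the tab, bore and peg.

```bash
cat >> h.py <<'E'
def goto(pos,yaw):
    """tool-axes shift (mm) and turn to a tool-down pose with tool x at world yaw (rad)"""
    o=ctrl.get_obs(); R0=R.from_rotvec(o["orientation"])
    Rt=R.from_euler("z",yaw)*R.from_euler("x",np.pi)
    print("shift",R0.inv().apply(np.array(pos)-o["ee_pos"]).round(1),"turn",(R0.inv()*Rt).as_rotvec().round(3),"t",o["t"])
def colours(p,lo,hi,box):
    h=cv2.cvtColor(p["frame"],cv2.COLOR_BGR2HSV); m=cv2.inRange(h,lo,hi)>0
    k=np.zeros_like(m); x0,y0,x1,y1=[int(i) for i in box]; k[y0:y1,x0:x1]=True
    return m&k
E
python3 - <<'E'
from h import *
p=get_image("top")
f=p["frame"]; 
for r in finder.silhouettes("plate_mark",p):
    c=np.array(r["rect"])*[640,400,640,400]
    if abs(c[0]-340)<10:
        m=r["mask"]; w=maskpts(p,m); s=w[(w[:,2]>44)&(w[:,2]<52)]
        (u,v),rad=cv2.minEnclosingCircle(np.argwhere(m)[:,::-1].astype(np.float32))
        print("plate",world(p,[u,v],z=48).round(1),rad)
h=cv2.cvtColor(f,cv2.COLOR_BGR2HSV)
print(h[187:195,341:349].tolist()[3], h[203,338])
m=colours(p,(18,90,110),(32,255,255),(330,180,356,200))
v,u=np.nonzero(m); print("peg",len(u),u.mean(),v.mean(),world(p,[u.mean(),v.mean()],z=54))
m=colours(p,(3,130,100),(14,255,255),(328,192,350,214))
w=maskpts(p,m);print("tab",len(w),w[w[:,2]>75].mean(0),w[:,2].max())
c=w[w[:,2]>75][:,:2]; e=np.linalg.eigh(np.cov(c.T)); print(np.degrees(np.arctan2(e[1][1,1],e[1][0,1])),np.sqrt(e[0]*12))
m=colours(p,(0,150,60),(8,255,255),(195,180,265,240))|colours(p,(172,150,60),(180,255,255),(195,180,265,240))
w=maskpts(p,m); w=w[w[:,2]>25]; print("tray",(w.min(0)+w.max(0))/2, cv2.minAreaRect(w[:,:2].astype(np.float32)))
goto([487,-34,230],np.radians(151))
E
```

```text
plate [[486.6 -34.3  48. ]] 19.41014289855957
[[14, 94, 68], [20, 137, 108], [22, 172, 165], [22, 180, 183], [22, 171, 155], [20, 142, 104], [13, 102, 70], [11, 86, 65]] [ 11 206 155]
peg 25 345.52 186.72 [[540.48863551 -60.82913465  54.        ]]
tab 83 [487.91778527 -34.67814158  82.79945197] 89.46728607996351
149.68710056070597 [12.03242243 35.13489786]
tray [455.64689725 297.46361634  34.06757316] ((454.891357421875, 297.50494384765625), (141.09429931640625, 141.67337036132812), 5.9826250076293945)
shift [ 439.9 -413.3   -7.3] turn [ 0.    -0.    -2.257] t 0.6
```

Emit:
{"fn": "servo_tool", "kwargs": {"deltas": [[[440,-413,-7],[0,0,-2.257]],[[440,-413,-7],[0,0,-2.257]],[[440,-413,-7],[0,0,-2.257]],[[440,-413,-7],[0,0,-2.257]],[[440,-413,-7],[0,0,-2.257]]], "grip": -1}}

```text
t: 1.02
ee_pos: [319.9, -390.4, 225.2]
orientation: [2.75, 1.519, 0.0]
ft_force: [1.1, -0.5, -0.1]
width: 88.0
grasp_force: 0.0
```

```bash
python3 -c "
from h import *
goto([487,-34,230],np.radians(150)); print(ctrl.get_obs()['ee_pos'],ctrl.get_obs()['qpos'])"
```

```text
shift [390.6 -48.3  -4.8] turn [ 0.     0.    -1.609] t 1.0167
[ 319.89095909 -390.36658012  225.20864069] [-9.07927629e-01  2.43077725e-01  1.89004411e+00  9.04271238e-05
  1.00812885e+00 -3.46414392e-01]
```

Emit:
{"fn": "servo_tool", "kwargs": {"deltas": [[[390,-48,-5],[0,0,-1.609]],[[390,-48,-5],[0,0,-1.609]],[[390,-48,-5],[0,0,-1.609]],[[390,-48,-5],[0,0,-1.609]],[[390,-48,-5],[0,0,-1.609]]]}}

```text
t: 1.43
ee_pos: [409.7, -202.2, 228.1]
orientation: [2.149, 2.291, 0.0]
ft_force: [0.6, -1.1, -0.2]
width: 87.6
grasp_force: 0.0
```

```bash
python3 -c "
from h import *
goto([487,-34,230],np.radians(150)); print(ctrl.get_obs()['ee_pos'],ctrl.get_obs()['qpos'])"
```

```text
shift [162.9  87.9  -1.9] turn [ 0.     0.001 -0.983] t 1.4333
[ 409.65852557 -202.16429821  228.1293473 ] [-4.84499004e-01  1.65519882e-01  1.98381274e+00  2.99100701e-05
  9.91356542e-01 -5.48319328e-01]
```

Emit:
{"fn": "servo_tool", "kwargs": {"deltas": [[[163,88,-2],[0,0,-0.983]],[[163,88,-2],[0,0,-0.983]],[[163,88,-2],[0,0,-0.983]],[[163,88,-2],[0,0,-0.983]],[[163,88,-2],[0,0,-0.983]]]}}

```text
t: 1.85
ee_pos: [489.2, -32.5, 230.2]
orientation: [1.337, 2.842, 0.002]
ft_force: [0.2, -0.1, -0.2]
width: 88.0
grasp_force: 0.0
```

```bash
python3 -c "
from h import *
goto([487,-34,180],np.radians(150)); print(ctrl.get_obs()['ee_pos'],ctrl.get_obs()['qpos'])"
```

```text
shift [ 0.2 -2.7 50.2] turn [ 0.002  0.001 -0.356] t 1.85
[489.18166836 -32.46920278 230.22114561] [-9.11197377e-02  2.13932816e-01  1.91568533e+00  1.05976977e-03
  1.01032654e+00 -7.83120802e-01]
```

Emit:
{"fn": "servo_tool", "kwargs": {"deltas": [[[0,-3,20],[0,0,-0.12]],[[0,-3,40],[0,0,-0.24]],[[0,-3,50],[0,0,-0.356]],[[0,-3,50],[0,0,-0.356]]]}}

```text
t: 2.18
ee_pos: [483.7, -37.6, 177.8]
orientation: [-0.817, -3.029, 0.001]
ft_force: [-0.1, -0.3, 0.0]
width: 87.7
grasp_force: 0.0
```

Run:
```python
from h import *
p=get_image("wrist"); cv2.imwrite("pics/w0.png",p["frame"])
print(np.array(p["pose"]).round(2).tolist(), ctrl.get_obs()["ee_pos"],ctrl.get_obs()["ft_force"],ctrl.get_obs()["qpos"])
for q in ["pin_grip","plate_mark"]:
    for r in finder.silhouettes(q,p)[:3]:
        m=r["mask"]; w=maskpts(p,m); c=np.array(r["rect"])*[640,400,640,400]; print(q,r["score"],c.round(), len(w))
        if q=="pin_grip" and len(w)>50:
            t=w[w[:,2]>80]; print(cv2.minAreaRect(t[:,:2].astype(np.float32)), t.mean(0))
        elif len(w): print(np.percentile(w,[1,99],axis=0).round(1).tolist())
```

```text
[[0.5, 0.83, 0.25, 413.37], [0.86, -0.48, -0.15, 4.1], [-0.0, 0.29, -0.96, 341.43], [0.0, 0.0, 0.0, 1.0]] [484.53910254 -37.81307295 179.01622046] [-0.67464627  0.04414519 -0.29783521] [-1.02394273e-01  2.83255520e-01  1.96522199e+00  5.11451488e-05
  8.95278719e-01 -1.13949196e+00]
pin_grip 0.59 [328. 202.  20.  50.] 709
((487.4398498535156, -34.65455627441406), (11.892452239990234, 35.569175720214844), 62.95631790161133) [486.41156798 -34.11220363  84.99623126]
pin_grip 0.59 [332. 187. 136. 130.] 12254
((488.2403259277344, -34.97051239013672), (11.531684875488281, 33.62160110473633), 60.617576599121094) [495.08524028 -37.04841288  84.37080043]
plate_mark 0.97 [333. 189. 131. 130.] 11849
[[430.5, -89.7, 45.6], [542.7, 20.7, 51.4]]
plate_mark 0.56 [ 32. 117.  59. 126.] 6085
[[233.4, -295.2, 23.5], [324.7, -216.2, 51.1]]
```

View pics/w0.png

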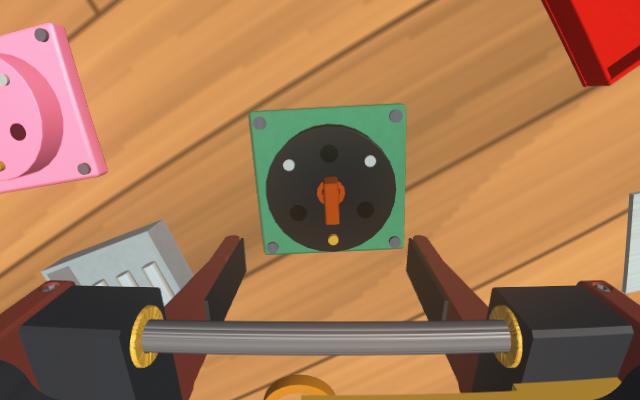

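Confirmed: the tab is at (332,202) and its long side points at the brass peg (333,240). I'll align and descend.

```bash
python3 -c "
from h import *
goto([487.2,-34.6,95],np.radians(150.5)); print(ctrl.get_obs()['ee_pos'])"
```

```text
shift [ 0.6  3.8 85.4] turn [ 0.     0.001 -0.021] t 2.3333
[485.69711422 -38.1467162  180.38805832]
```

Emit:
{"fn": "servo_tool", "kwargs": {"deltas": [[[1,4,30],[0,0,-0.02]],[[1,4,60],[0,0,-0.02]],[[1,4,85],[0,0,-0.02]],[[1,4,85],[0,0,-0.02]],[[1,4,85],[0,0,-0.02]]]}}

```text
t: 2.75
ee_pos: [486.2, -34.2, 94.9]
orientation: [-0.798, -3.037, 0.0]
ft_force: [0.8, -0.2, 1.0]
width: 87.6
grasp_force: 0.0
```

Run:
```python
from h import *
P=[];T=[]
for i in range(5):
    p=get_image("wrist"); o=ctrl.get_obs(); P.append(o["ee_pos"]); T.append(R.from_rotvec(o["orientation"]).as_matrix()[:2,0])
P=np.array(P);print(P.round(1).tolist(), P.mean(0), [np.degrees(np.arctan2(t[1],t[0])).round(2) for t in T])
m=colours(p,(3,130,60),(14,255,255),(290,100,380,260))
w=maskpts(p,m); t=w[w[:,2]>81]; print(len(t)); print(cv2.minAreaRect(t[:,:2].astype(np.float32)), t.mean(0))
goto([487.2,-34.6,58],np.radians(150.5))
```

```text
[[487.2, -34.3, 95.9], [487.7, -34.3, 96.4], [487.9, -34.3, 96.6], [487.8, -34.3, 96.6], [487.6, -34.3, 96.4]] [487.65817939 -34.2967799   96.38955067] [np.float64(150.58), np.float64(150.6), np.float64(150.62), np.float64(150.63), np.float64(150.64)]
948
((483.82061767578125, -32.895729064941406), (12.019970893859863, 27.80084991455078), 61.40815353393555) [483.14185771 -32.35060141  85.0296118 ]
shift [ 0.3 -0.6 38.4] turn [0.001 0.003 0.002] t 3.0
```

Emit:
{"fn": "servo_tool", "kwargs": {"deltas": [[[0,-0.5,20],[0,0,0]],[[0,-0.5,34],[0,0,0]],[[0,-0.5,38],[0,0,0]],[[0,-0.5,38],[0,0,0]]]}}

```text
t: 3.33
ee_pos: [485.9, -34.5, 56.7]
orientation: [-0.795, -3.039, 0.0]
ft_force: [0.0, -0.3, -0.4]
width: 87.8
grasp_force: 0.0
```

Emit:
{"fn": "servo_tool", "kwargs": {"deltas": [[[0,0,0],[0,0,0]],[[0,0,0],[0,0,0]],[[0,0,0],[0,0,0]],[[0,0,0],[0,0,0]],[[0,0,0],[0,0,0]]], "grip": 1}}

```text
t: 3.75
ee_pos: [486.4, -34.5, 57.2]
orientation: [0.795, 3.038, 0.0]
ft_force: [0.0, 0.6, -0.5]
width: 58.0
grasp_force: 0.0
```

Emit:
{"fn": "servo_tool", "kwargs": {"deltas": [[[0,0,0],[0,0,0]],[[0,0,0],[0,0,0]],[[0,0,0],[0,0,0]],[[0,0,0],[0,0,0]],[[0,0,0],[0,0,0]]]}}

```text
t: 4.17
ee_pos: [486.1, -34.5, 56.7]
orientation: [-0.795, -3.039, 0.0]
ft_force: [-0.2, 0.4, -0.4]
width: 24.6
grasp_force: 0.0
```

Run:
```python
from h import *
p=get_image("wrist");p=get_image("wrist");o=ctrl.get_obs();print({k:np.round(o[k],2) for k in o})
```

```text
{'t': np.float64(4.27), 'qpos': array([-0.1 ,  0.5 ,  2.02, -0.  ,  0.62, -1.15]), 'qvel': array([-0.,  0., -0., -0., -0.,  0.]), 'joint_torque': array([-0.000e+00, -4.665e+01, -1.507e+01,  1.000e-02,  7.000e-02,
        0.000e+00]), 'ee_pos': array([486.1 , -34.52,  56.71]), 'orientation': array([-0.8 , -3.04,  0.  ]), 'ft_force': array([-0.32,  1.54, -0.6 ]), 'moment': array([ 0.04, -0.07, -0.02]), 'grasp_force': np.float64(0.0), 'width': np.float64(16.64)}
```

Emit:
{"fn": "servo_tool", "kwargs": {"deltas": [[[0,0,0],[0,0,0]],[[0,0,0],[0,0,0]],[[0,0,0],[0,0,0]]]}}

```text
t: 4.52
ee_pos: [486.0, -34.7, 56.9]
orientation: [-0.795, -3.039, 0.001]
ft_force: [-2.0, -3.7, 4.9]
width: 11.7
grasp_force: 55.5
```

Emit:
{"fn": "servo_tool", "kwargs": {"deltas": [[[0,0,-0.4],[0,0,-0.09]],[[0,0,-0.8],[0,0,-0.18]],[[0,0,-1.2],[0,0,-0.27]],[[0,0,-1.6],[0,0,-0.36]],[[0,0,-1.6],[0,0,-0.36]]]}}

```text
t: 4.93
ee_pos: [485.8, -34.6, 57.8]
orientation: [-0.233, -3.132, 0.0]
ft_force: [1.0, -0.2, -7.8]
width: 11.8
grasp_force: 49.4
```

```bash
cat > st.py <<'E'
from h import *
o=ctrl.get_obs();t=R.from_rotvec(o["orientation"]).as_matrix()[:,0]
print("yaw",np.degrees(np.arctan2(t[1],t[0])).round(1),{k:np.round(o[k],2).tolist() for k in ["t","ee_pos","ft_force","moment","width","grasp_force"]})
E
python3 st.py
```

```text
yaw 171.5 {'t': 4.93, 'ee_pos': [485.79, -34.6, 57.82], 'ft_force': [0.96, -0.17, -7.83], 'moment': [-0.01, -0.41, 0.07], 'width': 11.76, 'grasp_force': 49.38}
```

Emit:
{"fn": "servo_tool", "kwargs": {"deltas": [[[0,0,-0.5],[0,0,0.12]],[[0,0,-1.1],[0,0,0.24]],[[0,0,-1.6],[0,0,0.36]],[[0,0,-2.1],[0,0,0.48]],[[0,0,-2.6],[0,0,0.6]]]}}

```text
t: 5.35
ee_pos: [485.9, -34.4, 59.9]
orientation: [-1.165, -2.917, 0.0]
ft_force: [4.1, 1.2, -16.7]
width: 12.0
grasp_force: 46.2
```

Emit:
{"fn": "servo_tool", "kwargs": {"deltas": [[[0,0,-0.5],[0,0,0.12]],[[0,0,-0.5],[0,0,0.12]]]}}

```text
t: 5.52
ee_pos: [486.0, -34.2, 60.6]
orientation: [-1.338, -2.842, -0.0]
ft_force: [3.8, 2.2, -13.0]
width: 12.0
grasp_force: 45.4
```

```bash
python3 st.py
python3 - <<'E'
from h import *
p=get_image("wrist"); cv2.imwrite("pics/w1.png",p["frame"][100:300,180:480])
for r in finder.silhouettes("plate_mark",p)[:2]:
    w=maskpts(p,r["mask"]); h=w[(abs(w[:,2]-50)<15)]; print(r["score"],len(h),np.median(h,0), np.percentile(h[:,2],[25,75]))
E
```

```text
yaw 129.6 {'t': 5.52, 'ee_pos': [486.0, -34.24, 60.6], 'ft_force': [3.76, 2.2, -13.04], 'moment': [0.42, -0.72, -0.15], 'width': 12.02, 'grasp_force': 45.4}
0.72 21016 [469.91368731 -15.71603487  49.31535186] [48.87205285 49.74481216]
```

View pics/w1.png

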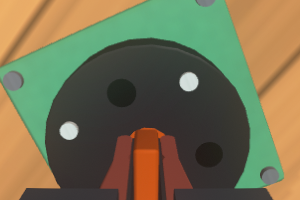

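The tab is held at about (148,165) in the crop. The plate's top is still at about 49 mm, so it is seated. I'll keep going.

Emit:
{"fn": "servo_tool", "kwargs": {"deltas": [[[0,0,-0.5],[0,0,-0.12]],[[0,0,-1.0],[0,0,-0.24]],[[0,0,-1.5],[0,0,-0.36]],[[0,0,-2.0],[0,0,-0.48]],[[0,0,-2.5],[0,0,-0.6]]]}}

```text
t: 6.03
ee_pos: [485.4, -34.7, 63.3]
orientation: [-0.414, -3.113, 0.001]
ft_force: [2.8, -1.4, -17.2]
width: 12.0
grasp_force: 48.2
```

Emit:
{"fn": "servo_tool", "kwargs": {"deltas": [[[0,0,-0.5],[0,0,-0.12]],[[0,0,-0.5],[0,0,-0.12]]]}}

```text
t: 6.2
ee_pos: [485.6, -34.7, 64.0]
orientation: [-0.229, -3.132, 0.0]
ft_force: [1.9, 0.4, -12.3]
width: 11.9
grasp_force: 43.2
```

Emit:
{"fn": "servo_tool", "kwargs": {"deltas": [[[0,0,-0.5],[0,0,0.12]],[[0,0,-1.0],[0,0,0.24]],[[0,0,-1.5],[0,0,0.36]],[[0,0,-2.0],[0,0,0.48]],[[0,0,-2.5],[0,0,0.6]]]}}

```text
t: 6.62
ee_pos: [485.9, -34.4, 66.4]
orientation: [-1.165, -2.917, 0.0]
ft_force: [4.3, 1.9, -18.9]
width: 11.8
grasp_force: 42.4
```

Emit:
{"fn": "servo_tool", "kwargs": {"deltas": [[[0,0,-0.5],[0,0,0.12]],[[0,0,-0.5],[0,0,0.12]]]}}

```text
t: 6.78
ee_pos: [486.1, -34.2, 67.0]
orientation: [-1.34, -2.841, -0.001]
ft_force: [3.6, 3.3, -14.8]
width: 12.0
grasp_force: 42.2
```

```bash
python3 st.py
python3 - <<'E'
from h import *
p=get_image("wrist")
for r in finder.silhouettes("plate_mark",p)[:2]:
    w=maskpts(p,r["mask"]); h=w[(abs(w[:,2]-50)<15)]; print(r["score"],len(h), np.percentile(h[:,2],[25,75]))
E
```

```text
yaw 129.5 {'t': 6.78, 'ee_pos': [486.14, -34.22, 67.04], 'ft_force': [3.63, 3.3, -14.83], 'moment': [0.7, -0.88, -0.21], 'width': 11.95, 'grasp_force': 42.22}
0.79 20240 [48.89497648 49.76526197]
```

Emit:
{"fn": "servo_tool", "kwargs": {"deltas": [[[0,0,-0.5],[0,0,-0.12]],[[0,0,-1.0],[0,0,-0.24]],[[0,0,-1.5],[0,0,-0.36]],[[0,0,-2.0],[0,0,-0.48]],[[0,0,-2.5],[0,0,-0.6]]]}}

```text
t: 7.3
ee_pos: [485.4, -34.7, 69.4]
orientation: [-0.417, -3.112, 0.001]
ft_force: [2.1, -2.2, -17.3]
width: 11.6
grasp_force: 42.0
```

Emit:
{"fn": "servo_tool", "kwargs": {"deltas": [[[0,0,-0.5],[0,0,-0.12]],[[0,0,-0.5],[0,0,-0.12]]]}}

```text
t: 7.47
ee_pos: [485.5, -34.7, 70.2]
orientation: [-0.231, -3.132, 0.001]
ft_force: [2.2, -1.7, -13.5]
width: 11.8
grasp_force: 41.7
```

Emit:
{"fn": "servo_tool", "kwargs": {"deltas": [[[0,0,-0.5],[0,0,0.12]],[[0,0,-1.0],[0,0,0.24]],[[0,0,-1.5],[0,0,0.36]],[[0,0,-2.0],[0,0,0.48]],[[0,0,-2.5],[0,0,0.6]]]}}

```text
t: 7.88
ee_pos: [485.9, -34.4, 72.5]
orientation: [-1.168, -2.916, 0.0]
ft_force: [5.3, 1.9, -21.4]
width: 11.7
grasp_force: 41.1
```

Emit:
{"fn": "servo_tool", "kwargs": {"deltas": [[[0,0,-0.5],[0,0,0.12]],[[0,0,-0.5],[0,0,0.12]]]}}

```text
t: 8.05
ee_pos: [486.3, -34.1, 73.3]
orientation: [-1.342, -2.84, -0.001]
ft_force: [1.8, 4.5, -11.0]
width: 11.9
grasp_force: 41.3
```

```bash
python3 st.py
python3 - <<'E'
from h import *
p=get_image("wrist")
for r in finder.silhouettes("plate_mark",p)[:2]:
    w=maskpts(p,r["mask"]); h=w[(abs(w[:,2]-50)<15)]; print(r["score"],len(h), np.percentile(h[:,2],[25,75]))
p=get_image("scene"); cv2.imwrite("pics/s2.png",cv2.resize(p["frame"][130:260,230:380],None,fx=4,fy=4,interpolation=3))
E
```

```text
yaw 129.4 {'t': 8.05, 'ee_pos': [486.26, -34.13, 73.34], 'ft_force': [1.77, 4.46, -10.99], 'moment': [0.85, -0.7, -0.12], 'width': 11.89, 'grasp_force': 41.35}
0.67 19955 [48.87963292 49.75752534]
```

View pics/s2.png

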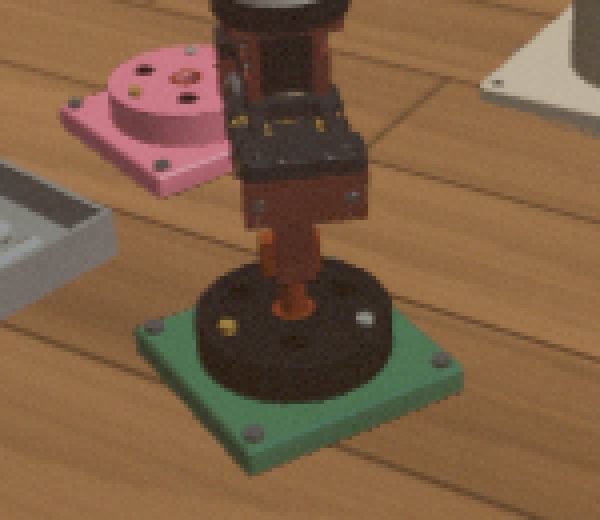

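The shank shows at (293,300), drawn well out, and the plate is flat in its nest. Two more sweeps to clear the 18 mm.

Emit:
{"fn": "servo_tool", "kwargs": {"deltas": [[[0,0,-0.5],[0,0,-0.12]],[[0,0,-1.0],[0,0,-0.24]],[[0,0,-1.5],[0,0,-0.36]],[[0,0,-2.0],[0,0,-0.48]],[[0,0,-2.5],[0,0,-0.6]]]}}

```text
t: 8.62
ee_pos: [486.3, -34.7, 76.8]
orientation: [0.418, 3.113, -0.001]
ft_force: [-1.0, -0.1, -1.8]
width: 12.1
grasp_force: 41.6
```

Emit:
{"fn": "servo_tool", "kwargs": {"deltas": [[[0,0,-0.5],[0,0,-0.12]],[[0,0,-0.5],[0,0,-0.12]]]}}

```text
t: 8.78
ee_pos: [486.3, -34.7, 77.3]
orientation: [0.233, 3.132, -0.001]
ft_force: [0.2, -0.5, -1.2]
width: 11.9
grasp_force: 41.6
```

Emit:
{"fn": "servo_tool", "kwargs": {"deltas": [[[0,0,-0.5],[0,0,0.12]],[[0,0,-1.0],[0,0,0.24]],[[0,0,-1.5],[0,0,0.36]]]}}

```text
t: 9.03
ee_pos: [486.3, -34.6, 78.6]
orientation: [0.811, 3.034, -0.0]
ft_force: [-0.6, -0.4, -1.6]
width: 12.0
grasp_force: 41.5
```

```bash
python3 st.py
```

```text
yaw 150.1 {'t': 9.03, 'ee_pos': [486.27, -34.64, 78.59], 'ft_force': [-0.58, -0.39, -1.59], 'moment': [0.16, -0.11, -0.02], 'width': 12.02, 'grasp_force': 41.55}
```

Emit:
{"fn": "servo_tool", "kwargs": {"deltas": [[[0,0,-4],[0,0,0]],[[0,0,-9],[0,0,0]],[[0,0,-15],[0,0,0]],[[0,0,-25],[0,0,0]],[[0,0,-40],[0,0,0]]]}}

```text
t: 9.45
ee_pos: [485.5, -34.5, 118.4]
orientation: [-0.793, -3.038, 0.0]
ft_force: [0.3, -0.4, -1.8]
width: 11.9
grasp_force: 41.6
```

Emit:
{"fn": "servo_tool", "kwargs": {"deltas": [[[0,0,-15],[0,0,0]],[[0,0,-30],[0,0,0]],[[0,0,-35],[0,0,0]],[[0,0,-35],[0,0,0]]]}}

```text
t: 9.78
ee_pos: [487.3, -34.6, 154.8]
orientation: [0.793, 3.036, 0.001]
ft_force: [0.7, 1.0, -2.5]
width: 12.3
grasp_force: 41.6
```

```bash
python3 st.py
python3 - <<'E'
from h import *
p=get_image("scene"); cv2.imwrite("pics/s3.png",cv2.resize(p["frame"][110:260,230:380],None,fx=4,fy=4,interpolation=3))
# orient tab along tray side (6 deg mod 90)
goto([455,297,150],np.radians(186)); goto([455,297,150],np.radians(150))
E
```

```text
yaw 150.7 {'t': 9.78, 'ee_pos': [487.27, -34.61, 154.84], 'ft_force': [0.69, 1.01, -2.48], 'moment': [0.01, -0.13, -0.0], 'width': 12.32, 'grasp_force': 41.57}
shift [189.8 273.7   3.7] turn [ 0.     0.002 -0.616] t 9.8333
shift [189.8 273.7   3.7] turn [0.001 0.002 0.012] t 9.8333
```

View pics/s3.png

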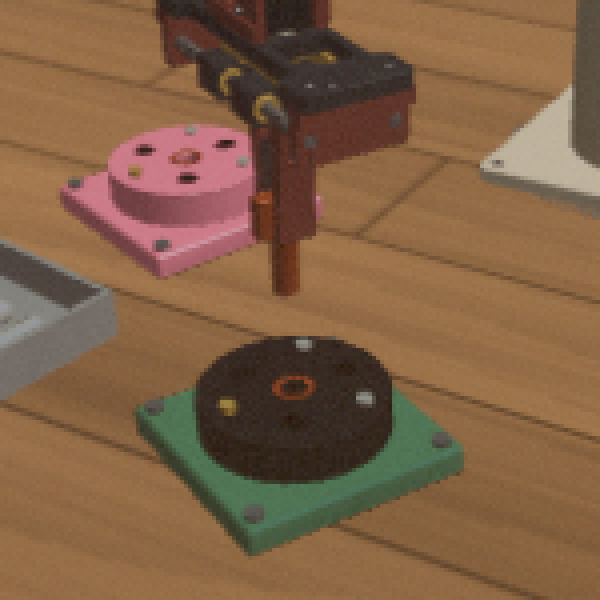

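The pin hangs clear at (286,265) and the plate is seated with an empty bore. On to the red tray.

Emit:
{"fn": "servo_tool", "kwargs": {"deltas": [[[23,33,0],[0,0,0]],[[46,66,1],[0,0,0]],[[69,99,2],[0,0,0]],[[92,132,3],[0,0,0]],[[115,165,3],[0,0,0]]]}}

```text
t: 10.25
ee_pos: [465.4, 167.0, 148.9]
orientation: [-0.795, -3.038, 0.002]
ft_force: [0.7, 0.4, -1.2]
width: 11.8
grasp_force: 41.6
```

Emit:
{"fn": "servo_tool", "kwargs": {"deltas": [[[20,30,0],[0,0,0]],[[40,58,0],[0,0,0]],[[60,88,0],[0,0,0]],[[75,109,0],[0,0,0]],[[75,109,0],[0,0,0]]]}}

```text
t: 10.67
ee_pos: [454.1, 301.5, 149.2]
orientation: [-0.789, -3.041, -0.002]
ft_force: [0.4, -0.6, -1.1]
width: 11.8
grasp_force: 41.6
```

```bash
python3 st.py
python3 - <<'E'
from h import *
p=get_image("scene")
for r in finder.silhouettes("pin_grip",p)[:2]:
    w=maskpts(p,r["mask"]); print(r["score"],np.percentile(w,[2,50,98],axis=0).round().tolist(), ctrl.get_obs()["ee_pos"])
goto([455,297,60],np.radians(150))
E
```

```text
yaw 150.9 {'t': 10.67, 'ee_pos': [454.09, 301.51, 149.17], 'ft_force': [0.37, -0.62, -1.06], 'moment': [0.03, -0.12, 0.04], 'width': 11.83, 'grasp_force': 41.57}
0.53 [[458.0, 288.0, 116.0], [465.0, 299.0, 152.0], [474.0, 308.0, 177.0]] [453.71417585 297.68762403 148.84205216]
shift [-1.5  0.2 88.8] turn [-0.002 -0.001  0.014] t 10.7667
```

Emit:
{"fn": "servo_tool", "kwargs": {"deltas": [[[0,0,25],[0,0,0]],[[0,0,50],[0,0,0]],[[0,0,75],[0,0,0]],[[0,0,89],[0,0,0]],[[0,0,89],[0,0,0]]]}}

```text
t: 11.18
ee_pos: [452.4, 294.4, 57.6]
orientation: [-0.796, -3.034, 0.008]
ft_force: [-0.6, -0.5, -1.6]
width: 12.0
grasp_force: 41.6
```

Emit:
{"fn": "servo_tool", "kwargs": {"deltas": [[[0,0,4],[0,0,0]],[[0,0,8],[0,0,0]],[[0,0,11],[0,0,0]],[[0,0,13],[0,0,0]],[[0,0,13],[0,0,0]]]}}

```text
t: 11.6
ee_pos: [454.9, 297.5, 48.2]
orientation: [0.795, 3.039, 0.001]
ft_force: [-0.5, 0.2, -1.7]
width: 11.8
grasp_force: 41.6
```

```bash
python3 st.py
```

```text
yaw 150.7 {'t': 11.6, 'ee_pos': [454.86, 297.45, 48.22], 'ft_force': [-0.53, 0.21, -1.73], 'moment': [0.05, -0.13, -0.02], 'width': 11.78, 'grasp_force': 41.57}
```

Emit:
{"fn": "servo_tool", "kwargs": {"deltas": [[[0,0,1],[0,0,0]],[[0,0,2],[0,0,0]],[[0,0,3],[0,0,0]],[[0,0,4],[0,0,0]],[[0,0,4],[0,0,0]]]}}

```text
t: 12.02
ee_pos: [454.5, 297.4, 43.8]
orientation: [-0.795, -3.039, 0.0]
ft_force: [0.1, 0.3, -2.0]
width: 11.7
grasp_force: 41.6
```

Emit:
{"fn": "servo_tool", "kwargs": {"deltas": [[[0,0,0.5],[0,0,0]],[[0,0,1],[0,0,0]],[[0,0,1],[0,0,0]]]}}

```text
t: 12.27
ee_pos: [454.6, 297.4, 42.9]
orientation: [-0.795, -3.039, 0.0]
ft_force: [0.6, 0.3, -2.0]
width: 12.2
grasp_force: 41.6
```

Not touching yet, so lower a little further, then release.

Emit:
{"fn": "servo_tool", "kwargs": {"deltas": [[[0,0,0.5],[0,0,0]],[[0,0,1],[0,0,0]],[[0,0,1.5],[0,0,0]],[[0,0,1.5],[0,0,0]]]}}

```text
t: 12.6
ee_pos: [454.7, 297.5, 42.7]
orientation: [0.795, 3.039, 0.0]
ft_force: [-4.0, -2.1, 14.1]
width: 11.9
grasp_force: 41.7
```

Emit:
{"fn": "servo_tool", "kwargs": {"deltas": [[[0,0,0],[0,0,0]],[[0,0,0],[0,0,0]],[[0,0,0],[0,0,0]],[[0,0,0],[0,0,0]],[[0,0,0],[0,0,0]]], "grip": 0.1}}

```text
t: 13.02
ee_pos: [454.6, 297.4, 41.4]
orientation: [-0.795, -3.039, 0.0]
ft_force: [0.4, -0.1, -0.5]
width: 38.7
grasp_force: 0.0
```

Emit:
{"fn": "servo_tool", "kwargs": {"deltas": [[[0,0,-10],[0,0,0]],[[0,0,-30],[0,0,0]],[[0,0,-60],[0,0,0]],[[0,0,-90],[0,0,0]],[[0,0,-120],[0,0,0]]]}}

```text
t: 13.43
ee_pos: [454.2, 297.1, 163.0]
orientation: [-0.795, -3.039, 0.001]
ft_force: [1.1, 0.1, 0.6]
width: 39.5
grasp_force: 0.0
```

Emit:
{"fn": "servo_tool", "kwargs": {"deltas": [[[0,0,-20],[0,0,0]],[[0,0,-40],[0,0,0]],[[0,0,-40],[0,0,0]],[[0,0,-40],[0,0,0]],[[0,0,-40],[0,0,0]]]}}

```text
t: 13.85
ee_pos: [454.1, 297.1, 201.0]
orientation: [-0.795, -3.039, 0.001]
ft_force: [0.5, -0.8, -0.4]
width: 39.4
grasp_force: 0.0
```

```bash
python3 st.py
python3 - <<'E'
from h import *
p=get_image("scene"); cv2.imwrite("pics/s4.png",cv2.resize(p["frame"][110:340,180:560],None,fx=2.1,fy=2.1,interpolation=3))
E
```

```text
yaw 150.7 {'t': 13.85, 'ee_pos': [454.15, 297.07, 200.99], 'ft_force': [0.52, -0.84, -0.36], 'moment': [-0.01, -0.17, -0.03], 'width': 39.38, 'grasp_force': 0.0}
```

View pics/s4.png

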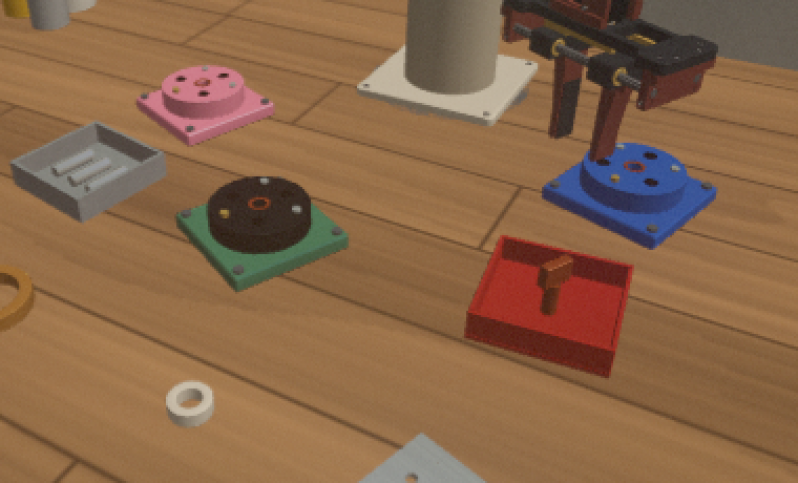

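The pin stands in the red tray at (552,285). The plate is in its nest, the spacer has not moved, and the arm is clear.

```bash
python3 -c "
from workcell import close_job; print(close_job())"
```

```text
the job is handed in; nothing more can be done
None
```

The pin was twisted free and stands in the red tray, the plate is seated in its nest, the spacer was not touched, and the job was handed in at about 14 s on the robot's clock.

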